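# Blank off the open hydraulic ports with the plugs that fit

### The job

Four hydraulic units wait on the bench with an open port on top, and dirt must be kept out of them: close every port with the blanking plug of its own size. Push each plug in upright, spigot down, until its flange lies flat on the face round the port, and leave all four in place.

Things in the scene. Friction and masses are not known exactly. Their poses are not given: they have to be found in the camera images.
- plug_a: The largest of four cream-white plastic blanking plugs, upright on its narrow end. From below: spigot 25 mm long, 38 mm across at the foot, widening to 53 mm; round flange 62 mm across, 4 mm thick; ribbed round knob 32 mm across, 22 mm high, to hold it by (51 mm in all, about 70 g). Origin: centre of the spigot's foot; z: the plug's axis, up to the knob; the yaw means nothing.
- plug_b: The second largest of four cream-white plastic blanking plugs, upright on its narrow end. From below: spigot 25 mm long, 30 mm across at the foot, widening to 43 mm; round flange 52 mm across, 4 mm thick; ribbed round knob 28 mm across, 22 mm high, to hold it by (51 mm in all, about 55 g). Origin: centre of the spigot's foot; z: the plug's axis, up to the knob; the yaw means nothing.
- plug_c: The second smallest of four cream-white plastic blanking plugs, upright on its narrow end. From below: spigot 25 mm long, 23 mm across at the foot, widening to 34 mm; round flange 43 mm across, 4 mm thick; ribbed round knob 24 mm across, 22 mm high, to hold it by (51 mm in all, about 40 g). Origin: centre of the spigot's foot; z: the plug's axis, up to the knob; the yaw means nothing.
- plug_d: The smallest of four cream-white plastic blanking plugs, upright on its narrow end. From below: spigot 25 mm long, 16 mm across at the foot, widening to 26 mm; round flange 34 mm across, 4 mm thick; ribbed round knob 20 mm across, 22 mm high, to hold it by (51 mm in all, about 30 g). Origin: centre of the spigot's foot; z: the plug's axis, up to the knob; the yaw means nothing.
- gear_pump: Gear pump, aluminium case, 84 x 110 mm, with dark steel covers and a short drive shaft. Its 80 mm square flange pad on top has the largest port, 55 mm across, 29 mm deep, pointing straight up; the pad's face is 80 mm above the bench. Does not move. Origin: on the bench below the port's centre, z up along the port's axis; x towards the shaft.
- valve_block: Bright steel valve block, 76 x 72 mm, 56 mm high, with a black solenoid coil on one side. The port in its top face is 45 mm across, 29 mm deep, pointing straight up; the top face is 56 mm above the bench. Does not move. Origin: on the bench below the port's centre, z up along the port's axis; x towards the coil.
- ball_valve: Grey ball valve standing on its 70 mm square lower flange, 86 mm high, a steel stem on one side (no lever). Its 68 mm square upper flange has a port 36 mm across, 29 mm deep, pointing straight up; the flange's face is 86 mm above the bench. Does not move. Origin: on the bench below the port's centre, z up along the port's axis; x towards the stem.
- cylinder: Short dark steel tie-rod hydraulic cylinder lying on its side, 66 mm wide and high, 105 mm long. The smallest port, 28 mm across, 29 mm deep, points straight up from the top face of its 44 mm long head, 66 mm above the bench. Does not move. Origin: on the bench below the port's centre, z up along the port's axis; -x along the stub of piston rod.
Mind the look-alikes: they are no part of the job. What is shaped like the valve_block but purple is not meant.

How it is judged:
At the end, for the whole second after the job is handed in: Each plug is in its own port (largest in pump, next in valve block, next in ball valve, smallest in cylinder): axes within 8 mm, flange down on the face to within 3 mm, upright within 0.1 rad, at rest (horizontal distance between plug_a and gear_pump below 0.008 m and z of plug_a in the frame of gear_pump between 0.051 and 0.058 m and angle between each of plug_a, plug_b, plug_c, plug_d's own z axis and vertical below 0.1 rad and linear speed of each of plug_a, plug_b, plug_c, plug_d below 0.02 m/s and horizontal distance between plug_b and valve_block below 0.008 m and z of plug_b in the frame of valve_block between 0.027 and 0.034 m and horizontal distance between plug_c and ball_valve below 0.008 m and z of plug_c in the frame of ball_valve between 0.057 and 0.064 m and horizontal distance between plug_d and cylinder below 0.008 m and z of plug_d in the frame of cylinder between 0.037 and 0.044 m); the robot touches nothing.
It also fails if it takes over 90 s, if anything falls off the work surface, if the arm or the gripper's body presses on something with over 40 N, if the wrist force passes 120 N, or if a joint passes its speed limit or range.

### The arm

A 6-joint arm with a two-finger parallel gripper is mounted at the origin on a cart in front of the work surface, level with it; the furniture and walls round the work are solid. World frame = base frame: x ahead of the robot, y to its left, z up, the work surface at z = 0. Lengths are in m, angles in rad, forces in N, time in s.
With the tool pointing down it reaches from about 0.35 to 0.85 m from the base axis. Payload 8.1 kg.
Tool frame: the origin (TCP) lies midway between the tips of the shut fingers; the grasp point (between the pads) lies 19 mm behind it (robot.tcp_to_grasp is the distance from the TCP to the grasp point, in m); x points along the fingers, y is the direction in which the jaws open and shut, and the axes are right-handed (so a half turn about x gives the same grasp; the last joint's range is limited). The gripper opens to 93 mm and grips with 3 to 60 N. Pads are 15 mm wide; open, the fingers measure 128 mm over their backs; the gripper's body (75 mm by 188 mm) begins 65 mm behind the grasp point.
Start: joints at [1.065, 0.13, 1.488, -0, 1.523, -0.085], TCP at [0.245, 0.548, 0.219] pointing down, gripper open.
Joint ranges: [-2.96, 2.96], [-0.89, 2.26], [0.02, 2.5], [-1.34, 4.48], [0, 2.73], [-2.66, 2.66]. Speed limits (rad/s): [2.39, 2.39, 2.79, 3.14, 3.14, 3.14].

### API

Orientations are given as a rotation vector (axis times angle).
In Python, from plant import robot gives the robot as it stands.
- The arm moves only by the tool play_rows, never from a script. Its argument "plan" is a list of rows, each an object with "slide": the shift along the world's x, y, z as a fraction of full scale, a list of three; "roll": the turn about the world's z as a fraction of full scale; "fingers": the gripper command: -1 is shut, 1 is fully open, values between are in proportion. A call has 1 to 20 rows; each row shifts and turns the commanded pose from where the row before left it; what a row does not reach is not made up. Full scale, the value 1, is 30 mm for a shift and 8 degrees for a turn. A row lasts 1/8 s, in which the tool goes at most 62.5 mm and 10.7 degrees, less where a joint would pass 70% of its speed; a pose out of reach is approached as far as the arm can. A call with a number of a shift or a turn outside -1 to 1 is refused whole. A call with a gripper value outside its range is refused whole. The fingers move at their own pace and stop on an object; "squeeze" is the grip in N (left out, the last holds). Time passes only in rows, so rows that do not move let the fingers close. It gives the time, the measured TCP pose, the force and the opening at its end, in the units of the state.
- robot.read_state(): the state, without advancing time (a new reading comes with each control period).
- robot.read_camera(name): name is "side" or "top"; returns the picture (420x560x3 uint8, red, green, blue); there is no depth.
- robot.get_calibration(name): a dict with "fx", "fy", "cx", "cy" (pixels), "R" (3x3) and "t" (3): a world point X has camera coordinates R X + t. Camera axes: x right, y down, z forward; pixel columns grow to the right and rows downward; lengths in m; the calibration is good to about 2 mm. A picture is of the moment at which its call begins. get_calibration takes no time and is no camera call.
- robot.close_job(): hands the job in, once; it reports no verdict.
Trained networks look in the newest picture that a camera, given by its name, has taken for a name from the list of things; names that differ only in an ending like _2 or _b are one class to them, and where a whole thing is asked for, a point or a joint stands for the part that bears it (a point fixed in the world has none). Each returns a list of dicts, best first, with "p" (0 to 1); they miss things now and then, are a little off and sometimes report something else, mostly with a low value. They report only what shows in the picture. A call takes as long as a camera call. They do not tell look-alikes from the thing itself.
- robot.boxes_of(camera, target): "extent" ([centre column, centre row, width, height] in pixels, round what is visible of it).
- robot.regions_of(camera, target): "region" (420x560 bool, what is visible of it) and "extent" ([centre column, centre row, width, height] in pixels, round what is visible of it).
- robot.mark_of(camera, target): "point" ([column, row] in pixels: a listed point, or the origin of a listed thing).
The state is a dict: "t": time; "q": joint angles; "dq": joint speeds; "joint_torque": joint torques, N m; "tool_pos": TCP position; "orientation": TCP orientation; "force": force on the tool from outside, world axes, zero at the start; "wrist_torque": the same for the moment, N m; "opening": finger opening in m.
Only numpy, scipy, OpenCV 4.12 (cv2) and the standard library are available. Lean on these libraries where they do the work, as an engineer would, in place of code of your own. Each camera call takes 0.05 s, during which the arm holds its last target.

## Working session

There is one attempt and no reset: what is moved stays moved. The work goes in short steps, Python scripts to look and compute and a tool call to move; the robot and the scene stay as the last step left them, time stands still between calls to the robot, and variables do not carry over. Pictures are saved under pics/ and viewed, and the job is handed in when it is done.

Besides the shell and the picture viewer there is one more tool, called as name(argument=value, ...) on one line, values as JSON. play_rows: Moves the arm, as the interface text tells. Its arguments: {"type":"object","properties":{"plan":{"type":"array","items":{"type":"object","properties":{"slide":{"type":"array","items":{"type":"number","minimum":-1,"maximum":1}},"roll":{"type":"number","minimum":-1,"maximum":1},"fingers":{"type":"number"}}}},"squeeze":{"type":"number"}},"required":["plan"]}

```bash
mkdir -p pics; ls
python3 - <<'E'
from plant import robot
import cv2
for n in("side","top"):
    im=robot.read_camera(n); cv2.imwrite(f"pics/{n}0.png",im[:,:,::-1])
    c=robot.get_calibration(n); print(n,c)
print(robot.read_state())
E
```

```text
pics
side {'fx': 476.90306117938724, 'fy': 476.90306117938724, 'cx': 271.7717070429375, 'cy': 206.02699949034746, 'R': array([[-0.94810727, -0.31785889, -0.00763727],
       [-0.14966493,  0.46735467, -0.87130937],
       [ 0.28052275, -0.82495172, -0.49067469]]), 't': array([ 0.60940974, -0.04588051,  1.19042346])}
top {'fx': 471.513149981129, 'fy': 471.513149981129, 'cx': 281.91732691228907, 'cy': 205.41012597157362, 'R': array([[-0.00743591, -0.9999222 , -0.01001526],
       [-0.99308803,  0.00855756, -0.11705954],
       [ 0.11713614,  0.00907559, -0.9930744 ]]), 't': array([0.37258874, 0.4959321 , 0.94130761])}
{'t': 0.1, 'q': array([ 1.06460561e+00,  1.31101018e-01,  1.48912511e+00,  9.22069888e-06,
        1.52298942e+00, -8.53776387e-02]), 'dq': array([-0.00040055, -0.00183025, -0.00290769,  0.00020313,  0.00013661,
        0.00075008]), 'joint_torque': array([ 1.58926210e-03, -5.61336637e+01, -4.93098056e+01,  7.71327666e-02,
        2.89715681e-02, -5.86167607e-05]), 'tool_pos': array([0.24482707, 0.54723962, 0.21770801]), 'orientation': array([ 0.32886161,  1.54596185, -0.33131085]), 'force': array([0.45263285, 0.6568694 , 0.06644179]), 'wrist_torque': array([ 0.02526443, -0.02641208, -0.01233406]), 'opening': 0.09264146779336498}
```

View pics/top0.png

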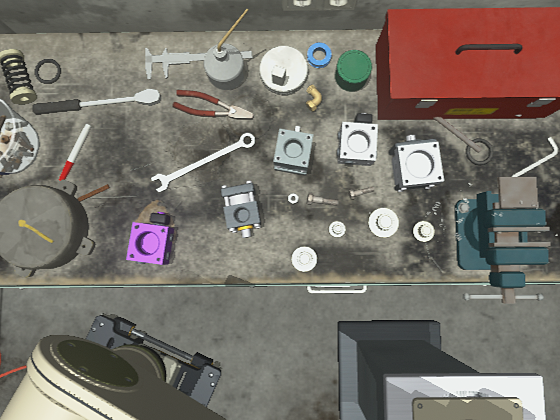

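View pics/side0.png

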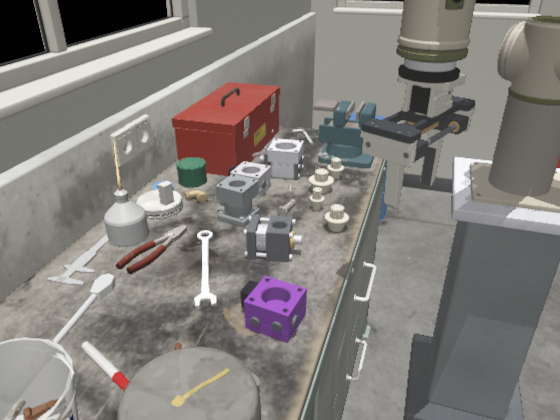

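The top view shows four plugs at (304,259), (337,229), (383,222) and (424,231). The units are the pump at (418,163), the steel valve block at (358,142), the ball valve at (293,148) and the cylinder at (241,212). The purple look-alike is at (150,243). Next I'll run the networks and measure from both views.

Run:
```python
from plant import robot
import numpy as np,cv2
for n in ("top","side"):
    for tname in ("plug_a","plug_b","plug_c","plug_d","gear_pump","valve_block","ball_valve","cylinder"):
        b=robot.boxes_of(n,tname); m=robot.mark_of(n,tname)
        print(n,tname,[(np.round(x["extent"],1).tolist(),round(float(x["p"]),2)) for x in b][:5],"MARK",[(np.round(x["point"],1).tolist(),round(float(x["p"]),2)) for x in m][:5])
t=cv2.imread("pics/top0.png"); s=cv2.imread("pics/side0.png")
cv2.imwrite("pics/topc.png",cv2.resize(t[110:280,210:450],None,fx=3.3,fy=3.3,interpolation=cv2.INTER_CUBIC))
cv2.imwrite("pics/sidec.png",cv2.resize(s[130:270,210:370],None,fx=4.2,fy=4.2,interpolation=cv2.INTER_CUBIC))
```

```text
top plug_a [([424.1, 231.3, 20.4, 21.2], 0.76), ([384.2, 220.8, 27.8, 30.2], 0.75), ([337.1, 229.3, 16.0, 16.4], 0.63), ([302.4, 259.7, 23.1, 25.8], 0.61)] MARK [([301.8, 260.9], 0.92), ([333.9, 230.6], 0.73), ([382.7, 221.7], 0.64), ([420.8, 231.8], 0.61)]
top plug_b [([424.1, 231.3, 20.4, 21.2], 0.76), ([384.2, 220.8, 27.8, 30.2], 0.75), ([337.1, 229.3, 16.0, 16.4], 0.63), ([302.4, 259.7, 23.1, 25.8], 0.61)] MARK [([301.8, 260.9], 0.92), ([333.9, 230.6], 0.73), ([382.7, 221.7], 0.64), ([420.8, 231.8], 0.61)]
top plug_c [([424.1, 231.3, 20.4, 21.2], 0.76), ([384.2, 220.8, 27.8, 30.2], 0.75), ([337.1, 229.3, 16.0, 16.4], 0.63), ([302.4, 259.7, 23.1, 25.8], 0.61)] MARK [([301.8, 260.9], 0.92), ([333.9, 230.6], 0.73), ([382.7, 221.7], 0.64), ([420.8, 231.8], 0.61)]
top plug_d [([424.1, 231.3, 20.4, 21.2], 0.76), ([384.2, 220.8, 27.8, 30.2], 0.75), ([337.1, 229.3, 16.0, 16.4], 0.63), ([302.4, 259.7, 23.1, 25.8], 0.61)] MARK [([301.8, 260.9], 0.92), ([333.9, 230.6], 0.73), ([382.7, 221.7], 0.64), ([420.8, 231.8], 0.61)]
top gear_pump [([414.9, 163.4, 54.0, 56.1], 0.88)] MARK [([409.5, 17
[... 1232 characters left out ...]
.3, 23.2], 0.75), ([336.5, 216.9, 26.8, 25.0], 0.58), ([321.3, 180.6, 24.4, 29.2], 0.55), ([318.1, 200.6, 15.0, 22.5], 0.48)] MARK [([319.7, 187.7], 0.82), ([334.2, 177.1], 0.79), ([315.3, 207.1], 0.67), ([336.3, 228.7], 0.65), ([285.2, 175.6], 0.22)]
side gear_pump [([281.0, 160.1, 42.0, 42.8], 0.73)] MARK [([317.5, 208.4], 0.25)]
side valve_block [([250.4, 179.3, 44.4, 36.5], 0.91), ([334.9, 169.1, 16.5, 24.1], 0.59), ([275.0, 310.4, 68.0, 62.4], 0.58)] MARK [([248.5, 188.3], 0.97), ([274.9, 322.5], 0.7)]
side ball_valve [([237.7, 202.4, 45.8, 58.1], 0.82)] MARK [([239.3, 217.9], 0.73)]
side cylinder [([274.1, 240.2, 59.9, 47.9], 0.68)] MARK [([276.1, 255.1], 0.62), ([333.1, 175.6], 0.61)]
```

View pics/topc.png

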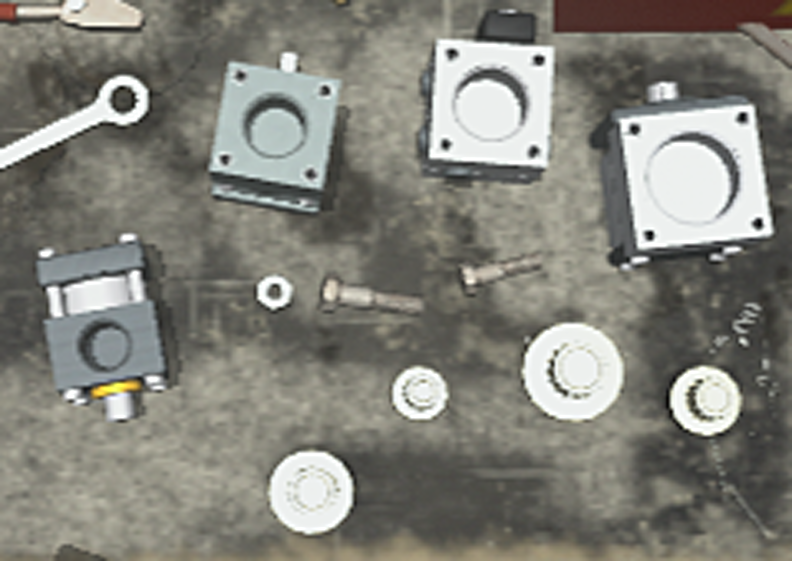

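View pics/sidec.png

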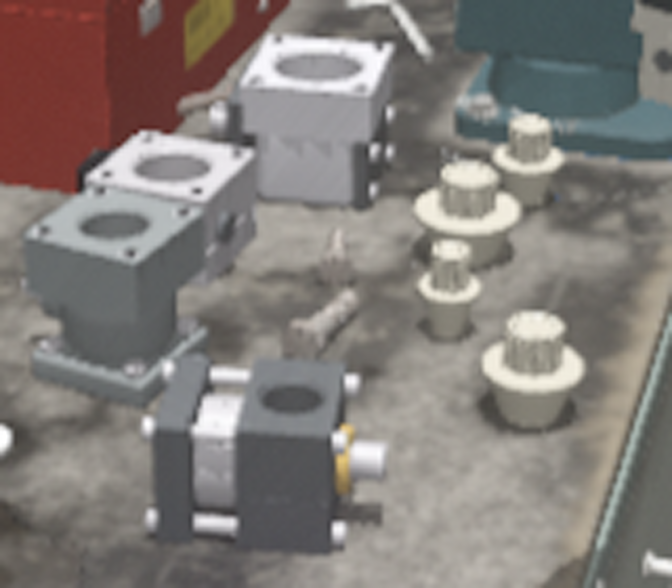

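```bash
cat > h.py <<'E'
from plant import robot
import numpy as np,cv2
from scipy.optimize import least_squares
C={n:robot.get_calibration(n) for n in("top","side")}
def P(n):
    c=C[n];K=np.array([[c["fx"],0,c["cx"]],[0,c["fy"],c["cy"]],[0,0,1]])
    return K@np.c_[c["R"],c["t"]]
def proj(n,X):
    X=np.atleast_2d(X); p=np.c_[X,np.ones(len(X))]@P(n).T; return p[:,:2]/p[:,2:]
def tri(a,b):
    X=cv2.triangulatePoints(P("top"),P("side"),np.float64(a).reshape(2,1),np.float64(b).reshape(2,1))[:,0]; X=X[:3]/X[3]
    return X,np.r_[proj("top",X)[0]-a,proj("side",X)[0]-b]
def plane(n,uv,z):
    f=lambda x:proj(n,[x[0],x[1],z])[0]-uv
    return least_squares(f,[.6,0]).x
def circ(x,y,z,r):
    a=np.linspace(0,2*np.pi,60);return np.c_[x+r*np.cos(a),y+r*np.sin(a),0*a+z]
E
cat > m.py <<'E'
from h import *
from scipy.spatial.transform import Rotation as R
T=lambda p:(np.array(p)+.5)/3.3-.5+[210,110]
S=lambda p:(np.array(p)+.5)/4.2-.5+[210,130]
D=dict(a=((580,370),(470,176),.051,.016),b=((313,490),(536,327),.051,.014),c=((714,398),(531,124),.051,.012),d=((424,391),(451,248),.051,.010),
pump=((694.5,176.5),(321,67),.080,.0275),valve=((491.5,103),(173,167),.056,.0225),ball=((275,125),(116,225),.086,.018),cyl=((105,345),(292,399),.066,.014))
fl=dict(a=.031,b=.026,c=.0215,d=.017)
t=cv2.imread("pics/top0.png"); s=cv2.imread("pics/side0.png")
t=cv2.resize(t[110:280,210:450],None,fx=3.3,fy=3.3,interpolation=cv2.INTER_CUBIC);s=cv2.resize(s[130:270,210:370],None,fx=4.2,fy=4.2,interpolation=cv2.INTER_CUBIC)
for k,(a,b,z,r) in D.items():
    X,e=tri(T(a),S(b)); pt=plane("top",T(a),z);ps=plane("side",S(b),z)
    xy=(pt+ps)/2
    print(k,X.round(4),e.round(2),"top@z",pt.round(4),"side@z",ps.round(4))
    L=[(xy,z,r)]+([(xy,.029,fl[k])] if k in fl else [])
    for (q,zz,rr) in L:
        for im,n,o,f in((t,"top",[210,110],3.3),(s,"side",[210,130],4.2)):
            uv=(proj(n,circ(*q,zz,rr))-o+.5)*f-.5
            cv2.polylines(im,[np.round(uv).astype(int)],True,(0,0,255),1)
cv2.imwrite("pics/ot.png",t);cv2.imwrite("pics/os.png",s)
st=robot.read_state();print(R.from_rotvec(st["orientation"]).as_matrix().round(3))
E
python3 m.py
```

```text
a [0.4611 0.1609 0.051 ] [ 0.06  0.28 -0.23 -0.02] top@z [0.4617 0.161 ] side@z [0.4606 0.1609]
b [0.3892 0.324  0.0509] [ 0.11  0.62 -0.58 -0.04] top@z [0.3904 0.3242] side@z [0.3879 0.324 ]
c [0.4427 0.0808 0.0526] [ 0.11  0.58 -0.45 -0.03] top@z [0.444  0.0805] side@z [0.4423 0.077 ]
d [0.4491 0.2561 0.0527] [ 0.05  0.25 -0.22 -0.02] top@z [0.4497 0.256 ] side@z [0.4493 0.2528]
pump [0.5732 0.0944 0.0794] [ 0.21  0.82 -0.63 -0.09] top@z [0.5747 0.0949] side@z [0.571 0.096]
valve [0.6264 0.2109 0.0557] [ 0.11  0.36 -0.3  -0.06] top@z [0.6271 0.2111] side@z [0.6254 0.2115]
ball [0.6064 0.3451 0.0854] [ 0.15  0.49 -0.45 -0.09] top@z [0.6072 0.3454] side@z [0.6048 0.3464]
cyl [0.4774 0.4486 0.0648] [ 0.07  0.3  -0.31 -0.04] top@z [0.4779 0.4487] side@z [0.4762 0.4505]
[[ 0.     0.409  0.913]
 [-0.     0.913 -0.409]
 [-1.     0.     0.   ]]
```

```bash
sleep 1
```

```text
(no output)
```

View pics/ot.png

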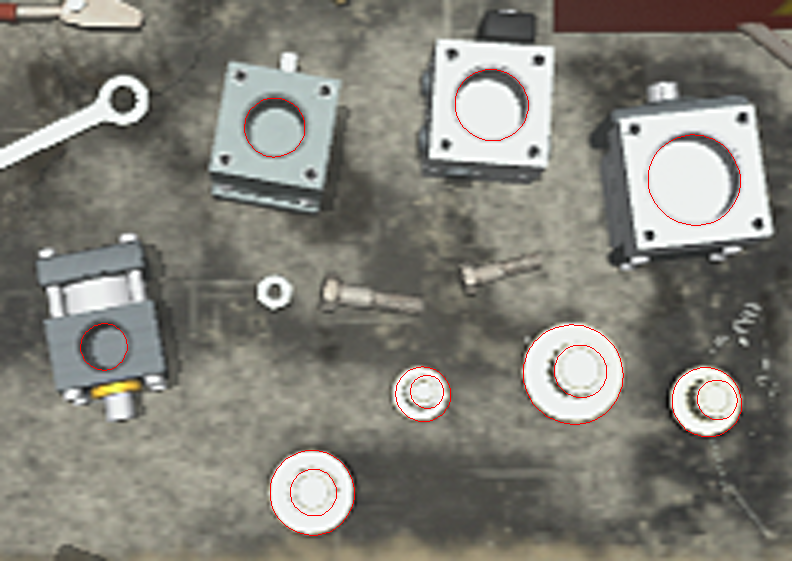

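View pics/os.png

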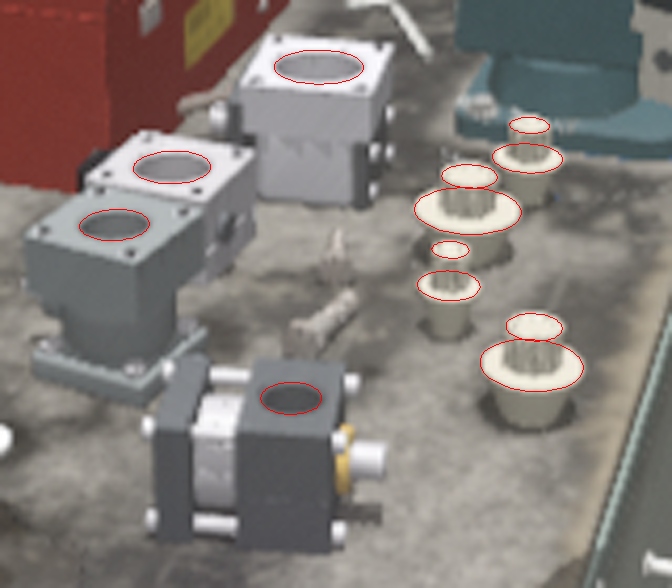

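Run:
```python
from h import *
import cv2
t=cv2.imread("pics/top0.png"); s=cv2.imread("pics/side0.png")
cv2.imwrite("pics/v1.png",np.hstack([cv2.resize(t[80:310,370:560],(570,690))[:600],]))
cv2.imwrite("pics/v2.png",cv2.resize(s[70:200,160:400],None,fx=3.3,fy=3.3))
# toolbox near-left-bottom corner, top front corner
for n,uv,z in(("top",(383,117),.0),("top",(388,97),.15),("top",(456,265),0),("top",(499,178),.12)): print(n,uv,plane(n,np.array(uv),z).round(3))
```

```text
top (383, 117) [0.694 0.148]
top (388, 97) [0.686 0.169]
top (456, 265) [0.374 0.006]
top (499, 178) [ 0.537 -0.04 ]
```

View pics/v1.png

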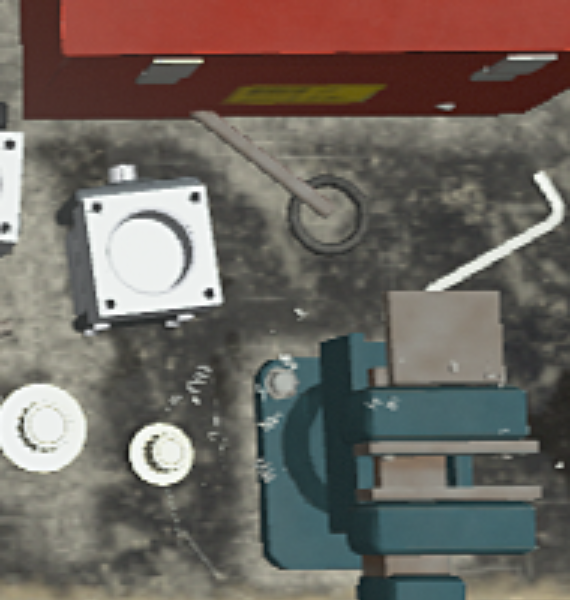

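View pics/v2.png

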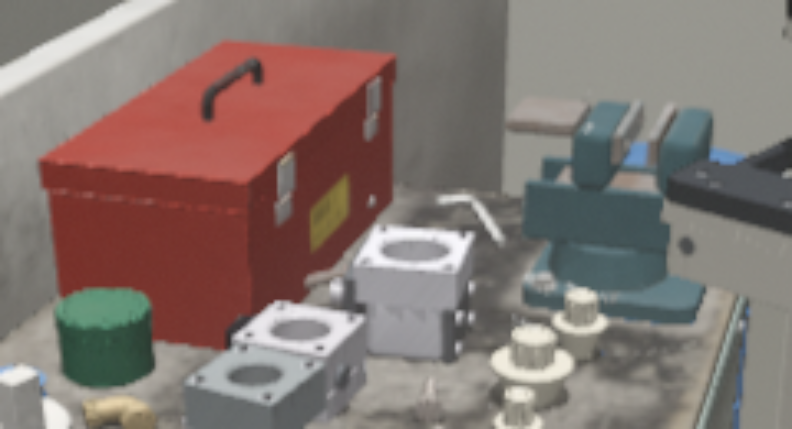

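Both views agree with the stated heights to within 2 mm. By flange size the plugs are a (383,222), b (304,259), c (424,231) and d (337,229). The purple block is excluded. Starting with plug_b.

play_rows(plan=[{"slide": [0.6,-0.93,-0.1],"roll": 0,"fingers": 0.1},{"slide": [0.6,-0.93,-0.2],"roll": 0,"fingers": 0.1},{"slide": [0.6,-0.93,-0.2],"roll": 0,"fingers": 0.1},{"slide": [0.6,-0.93,-0.2],"roll": 0,"fingers": 0.1},{"slide": [0.6,-0.93,-0.2],"roll": 0,"fingers": 0.1},{"slide": [0.6,-0.93,-0.5],"roll": 0,"fingers": 0.1},{"slide": [0.6,-0.93,-0.6],"roll": 0,"fingers": 0.1},{"slide": [0.6,-0.93,-0.6],"roll": 0,"fingers": 0.1},{"slide": [0,0,-0.9],"roll": 0,"fingers": 0.1},{"slide": [0,0,0],"roll": 0,"fingers": 0.1},{"slide": [0,0,0],"roll": 0,"fingers": 0.1},{"slide": [0,0,0],"roll": 0,"fingers": 0.1}], squeeze=20)

```text
t: 3.2
tool_pos: [0.3897, 0.3254, 0.1151]
orientation: [0.331, 1.544, -0.328]
force: [0.1, -0.0, 1.2]
opening: 0.0511
```

play_rows(plan=[{"slide": [0,-0.05,-0.9],"roll": 0,"fingers": 0.1},{"slide": [0,0,-0.9],"roll": 0,"fingers": 0.1},{"slide": [0,0,-0.6],"roll": 0,"fingers": 0.1},{"slide": [0,0,-0.33],"roll": 0,"fingers": 0.1},{"slide": [0,0,0],"roll": 0,"fingers": 0.1},{"slide": [0,0,0],"roll": 0,"fingers": -1},{"slide": [0,0,0],"roll": 0,"fingers": -1},{"slide": [0,0,0],"roll": 0,"fingers": -1},{"slide": [0,0,0],"roll": 0,"fingers": -1},{"slide": [0,0,0],"roll": 0,"fingers": -1}], squeeze=20)

```text
t: 4.45
tool_pos: [0.3895, 0.3233, 0.0323]
orientation: [0.331, 1.545, -0.329]
force: [-0.6, 0.9, 4.8]
opening: 0.0277
```

```bash
cat > pic.py <<'E'
import sys
from h import *
k=sys.argv[1]
t=robot.read_camera("top");s=robot.read_camera("side")
a=cv2.resize(t[100:290,200:460,::-1],None,fx=1.5,fy=1.5);b=cv2.resize(s[100:290,200:400,::-1],None,fx=2,fy=2)
o=np.zeros((380,a.shape[1]+b.shape[1],3),np.uint8);o[:a.shape[0],:a.shape[1]]=a;o[:,a.shape[1]:]=b
cv2.imwrite("pics/%s.png"%k,o)
cv2.imwrite("pics/%s_top.png"%k,t[:,:,::-1]);cv2.imwrite("pics/%s_side.png"%k,s[:,:,::-1])
E
python3 pic.py g1
```

```text
(no output)
```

View pics/g1.png

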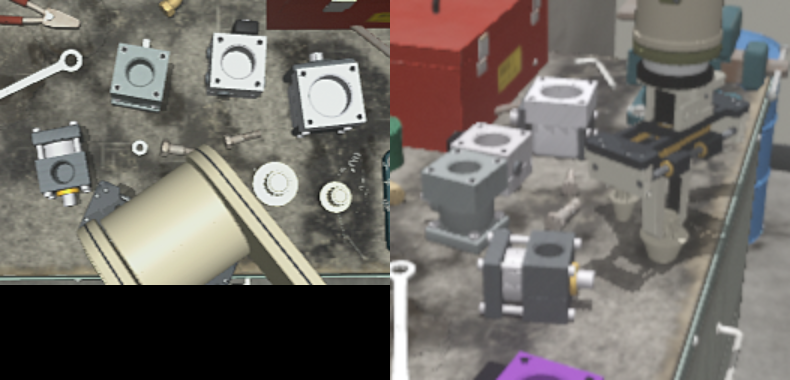

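Opening reads 27.7 mm, so the plug_b knob is held. In the side view the plug is between the fingers at about (660,240).

play_rows(plan=[{"slide": [0,0,0.6],"fingers": -1},{"slide": [0,0,1],"fingers": -1},{"slide": [0,0,1],"fingers": -1},{"slide": [0.4,-0.2,1],"fingers": -1},{"slide": [0.86,-0.4,0.8],"fingers": -1},{"slide": [0.86,-0.4,0],"fingers": -1},{"slide": [0.86,-0.4,0],"fingers": -1},{"slide": [0.86,-0.4,0],"fingers": -1},{"slide": [0.86,-0.4,0],"fingers": -1},{"slide": [0.86,-0.4,0],"fingers": -1},{"slide": [0.86,-0.4,0],"fingers": -1},{"slide": [0.86,-0.4,0],"fingers": -1},{"slide": [0.62,-0.34,0],"fingers": -1},{"slide": [0,0,0],"fingers": -1},{"slide": [0,0,0],"fingers": -1},{"slide": [0,0,0],"fingers": -1}])

```text
$.plan[0]: bad value
```

```bash
python3 pic.py g2
```

```text
(no output)
```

View pics/g2.png

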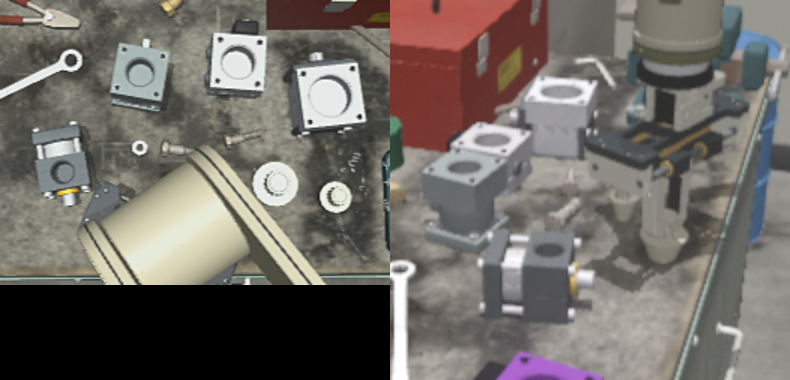

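Roll is required in every row.

play_rows(plan=[{"slide": [0,0,0.6],"roll": 0,"fingers": -1},{"slide": [0,0,1],"roll": 0,"fingers": -1},{"slide": [0,0,1],"roll": 0,"fingers": -1},{"slide": [0.4,-0.2,1],"roll": 0,"fingers": -1},{"slide": [0.86,-0.4,0.8],"roll": 0,"fingers": -1},{"slide": [0.86,-0.4,0],"roll": 0,"fingers": -1},{"slide": [0.86,-0.4,0],"roll": 0,"fingers": -1},{"slide": [0.86,-0.4,0],"roll": 0,"fingers": -1},{"slide": [0.86,-0.4,0],"roll": 0,"fingers": -1},{"slide": [0.86,-0.4,0],"roll": 0,"fingers": -1},{"slide": [0.86,-0.4,0],"roll": 0,"fingers": -1},{"slide": [0.86,-0.4,0],"roll": 0,"fingers": -1},{"slide": [0.62,-0.34,0],"roll": 0,"fingers": -1},{"slide": [0,0,0],"roll": 0,"fingers": -1},{"slide": [0,0,0],"roll": 0,"fingers": -1},{"slide": [0,0,0],"roll": 0,"fingers": -1}])

```text
t: 6.65
tool_pos: [0.6253, 0.2114, 0.164]
orientation: [0.329, 1.546, -0.329]
force: [-0.5, -1.0, -0.8]
opening: 0.0275
```

```bash
python3 pic.py g3
```

```text
(no output)
```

View pics/g3.png

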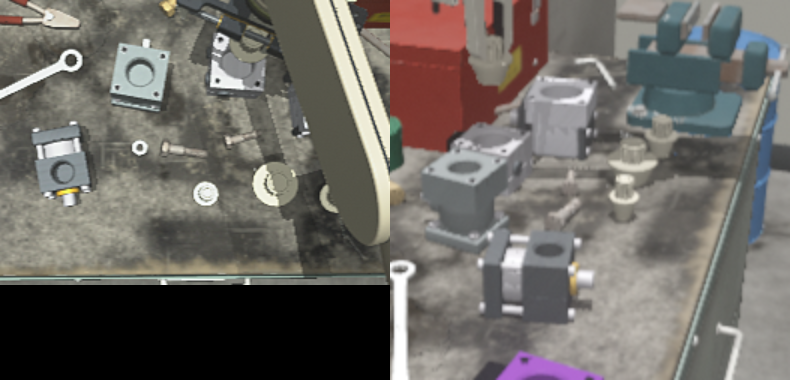

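play_rows(plan=[{"slide": [0.03,0,-0.8],"roll": 0,"fingers": -1},{"slide": [0,0,-0.8],"roll": 0,"fingers": -1},{"slide": [0,0,-0.6],"roll": 0,"fingers": -1},{"slide": [0,0,-0.4],"roll": 0,"fingers": -1},{"slide": [0,0,-0.4],"roll": 0,"fingers": -1},{"slide": [0,0,-0.3],"roll": 0,"fingers": -1},{"slide": [0,0,0],"roll": 0,"fingers": -1},{"slide": [0,0,0],"roll": 0,"fingers": -1}])

```text
t: 7.75
tool_pos: [0.6273, 0.2108, 0.0653]
orientation: [0.33, 1.545, -0.33]
force: [-0.2, -1.1, -0.5]
opening: 0.0271
```

Force is near zero, so it's in freely. Next: down the last 3 mm, release, retreat.

play_rows(plan=[{"slide": [0,0,-0.1],"roll": 0,"fingers": -1},{"slide": [0,0,0],"roll": 0,"fingers": -1},{"slide": [0,0,0],"roll": 0,"fingers": 0.0},{"slide": [0,0,0],"roll": 0,"fingers": 0.0},{"slide": [0,0,0],"roll": 0,"fingers": 0.0},{"slide": [0,0,0],"roll": 0,"fingers": 0.0}])

```text
t: 8.5
tool_pos: [0.6268, 0.2108, 0.0615]
orientation: [0.33, 1.546, -0.33]
force: [0.1, 0.1, 0.2]
opening: 0.0463
```

```bash
python3 pic.py g4
```

```text
(no output)
```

View pics/g4.png

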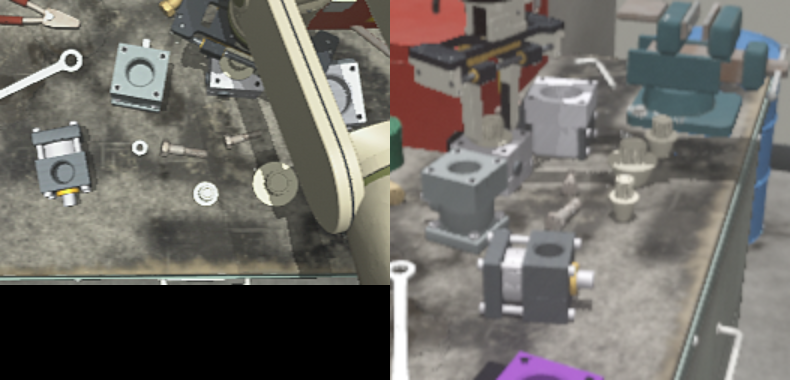

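Plug is released and looks seated. Next is plug_a.

play_rows(plan=[{"slide": [0,0,0.6],"roll": 0,"fingers": 0.0},{"slide": [0,0,1],"roll": 0,"fingers": 0.2},{"slide": [0,0,1],"roll": 0,"fingers": 0.2},{"slide": [-0.5,-0.15,0.4],"roll": 0,"fingers": 0.2},{"slide": [-0.9,-0.27,0],"roll": 0,"fingers": 0.2},{"slide": [-0.9,-0.27,0],"roll": 0,"fingers": 0.2},{"slide": [-0.9,-0.27,0],"roll": 0,"fingers": 0.2},{"slide": [-0.9,-0.27,0],"roll": 0,"fingers": 0.2},{"slide": [-0.9,-0.27,-0.3],"roll": 0,"fingers": 0.2},{"slide": [-0.53,-0.16,-0.9],"roll": 0,"fingers": 0.2},{"slide": [0,0,-0.9],"roll": 0,"fingers": 0.2},{"slide": [0,0,0],"roll": 0,"fingers": 0.2},{"slide": [0,0,0],"roll": 0,"fingers": 0.2},{"slide": [0,0,0],"roll": 0,"fingers": 0.2}])

```text
t: 10.35
tool_pos: [0.4624, 0.1613, 0.0905]
orientation: [0.331, 1.543, -0.329]
force: [0.2, 0.0, 0.0]
opening: 0.0557
```

play_rows(plan=[{"slide": [-0.03,0,-0.8],"roll": 0,"fingers": 0.2},{"slide": [0,0,-0.7],"roll": 0,"fingers": 0.2},{"slide": [0,0,-0.4],"roll": 0,"fingers": 0.2},{"slide": [0,0,0],"roll": 0,"fingers": 0.2},{"slide": [0,0,0],"roll": 0,"fingers": -1},{"slide": [0,0,0],"roll": 0,"fingers": -1},{"slide": [0,0,0],"roll": 0,"fingers": -1},{"slide": [0,0,0],"roll": 0,"fingers": -1},{"slide": [0,0,0],"roll": 0,"fingers": -1}])

```text
t: 11.48
tool_pos: [0.4607, 0.1611, 0.0323]
orientation: [0.33, 1.544, -0.33]
force: [-1.0, 0.0, 5.0]
opening: 0.0315
```

play_rows(plan=[{"slide": [0,0,0.6],"roll": 0,"fingers": -1},{"slide": [0,0,1],"roll": 0,"fingers": -1},{"slide": [0,0,1],"roll": 0,"fingers": -1},{"slide": [0,0,1],"roll": 0,"fingers": -1},{"slide": [0.53,-0.3,0.6],"roll": 0,"fingers": -1},{"slide": [0.9,-0.53,0],"roll": 0,"fingers": -1},{"slide": [0.9,-0.53,0],"roll": 0,"fingers": -1},{"slide": [0.9,-0.53,0],"roll": 0,"fingers": -1},{"slide": [0.5,-0.3,0],"roll": 0,"fingers": -1},{"slide": [0,0,0],"roll": 0,"fingers": -1},{"slide": [0,0,0],"roll": 0,"fingers": -1},{"slide": [0,0,0],"roll": 0,"fingers": -1}])

```text
t: 12.98
tool_pos: [0.5714, 0.0959, 0.1578]
orientation: [0.33, 1.546, -0.329]
force: [0.1, -0.6, -0.1]
opening: 0.0317
```

```bash
python3 pic.py g5
```

```text
(no output)
```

View pics/g5.png

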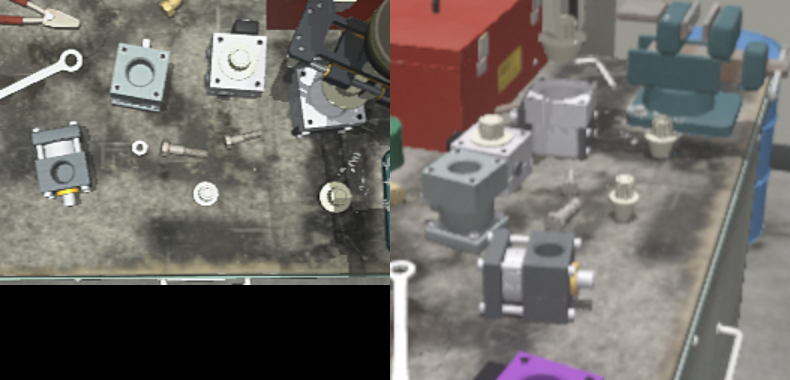

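plug_b sits flat in the valve block at (490,130) in the side half of the picture. plug_a hangs upright over the pump at (562,40).

play_rows(plan=[{"slide": [0.05,-0.02,-0.6],"roll": 0,"fingers": -1},{"slide": [0,0,-0.6],"roll": 0,"fingers": -1},{"slide": [0,0,-0.4],"roll": 0,"fingers": -1},{"slide": [0,0,-0.4],"roll": 0,"fingers": -1},{"slide": [0,0,-0.3],"roll": 0,"fingers": -1},{"slide": [0,0,0],"roll": 0,"fingers": -1},{"slide": [0,0,0],"roll": 0,"fingers": -1},{"slide": [0,0,0],"roll": 0,"fingers": 0.1},{"slide": [0,0,0],"roll": 0,"fingers": 0.1},{"slide": [0,0,0],"roll": 0,"fingers": 0.1},{"slide": [0,0,0],"roll": 0,"fingers": 0.1}])

```text
t: 14.45
tool_pos: [0.5736, 0.0947, 0.0888]
orientation: [0.33, 1.545, -0.33]
force: [0.5, -0.0, 0.2]
opening: 0.0508
```

play_rows(plan=[{"slide": [0,0,0.6],"roll": 0,"fingers": 0.1},{"slide": [0,0,1],"roll": 0,"fingers": 0.1},{"slide": [0,0,0.9],"roll": 0,"fingers": 0.0},{"slide": [-0.69,0.89,0],"roll": 0,"fingers": 0.0},{"slide": [-0.69,0.89,0],"roll": 0,"fingers": 0.0},{"slide": [-0.69,0.89,0],"roll": 0,"fingers": 0.0},{"slide": [-0.69,0.89,0],"roll": 0,"fingers": 0.0},{"slide": [-0.69,0.89,0],"roll": 0,"fingers": 0.0},{"slide": [-0.69,0.89,-0.6],"roll": 0,"fingers": 0.0},{"slide": [0,0,-0.9],"roll": 0,"fingers": 0.0},{"slide": [0,0,-0.9],"roll": 0,"fingers": 0.0},{"slide": [0,0,0],"roll": 0,"fingers": 0.0},{"slide": [0,0,0],"roll": 0,"fingers": 0.0},{"slide": [0,0,0],"roll": 0,"fingers": 0.0}])

```text
t: 16.2
tool_pos: [0.4506, 0.2553, 0.0937]
orientation: [0.332, 1.543, -0.329]
force: [-0.7, -0.1, -0.7]
opening: 0.0466
```

```bash
python3 pic.py g6
```

```text
(no output)
```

View pics/g6.png

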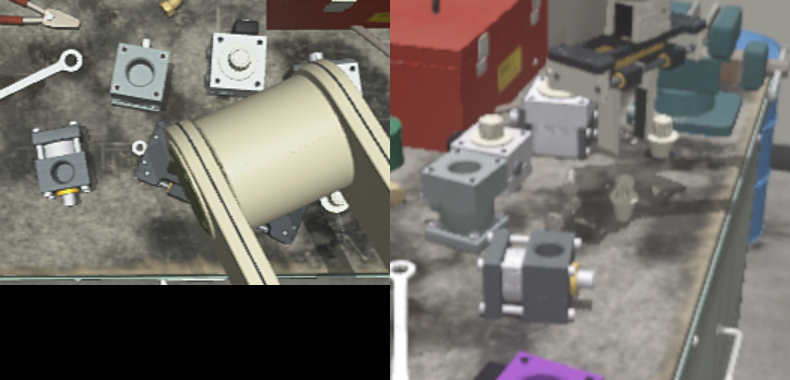

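play_rows(plan=[{"slide": [-0.03,-0.02,-0.9],"roll": 0,"fingers": 0.0},{"slide": [0,0,-0.7],"roll": 0,"fingers": 0.0},{"slide": [0,0,-0.4],"roll": 0,"fingers": 0.0},{"slide": [0,0,0],"roll": 0,"fingers": 0.0},{"slide": [0,0,0],"roll": 0,"fingers": -1},{"slide": [0,0,0],"roll": 0,"fingers": -1},{"slide": [0,0,0],"roll": 0,"fingers": -1},{"slide": [0,0,0],"roll": 0,"fingers": -1},{"slide": [0,0,0],"roll": 0,"fingers": -1},{"slide": [0,0,0],"roll": 0,"fingers": -1}])

```text
t: 17.55
tool_pos: [0.4489, 0.2544, 0.0322]
orientation: [0.33, 1.545, -0.33]
force: [-0.5, -0.8, 5.3]
opening: 0.0194
```

play_rows(plan=[{"slide": [0,0,0.6],"roll": 0,"fingers": -1},{"slide": [0,0,1],"roll": 0,"fingers": -1},{"slide": [0,0,1],"roll": 0,"fingers": -1},{"slide": [0.07,0.5,1],"roll": 0,"fingers": -1},{"slide": [0.13,0.9,0.2],"roll": 0,"fingers": -1},{"slide": [0.13,0.9,0],"roll": 0,"fingers": -1},{"slide": [0.13,0.9,0],"roll": 0,"fingers": -1},{"slide": [0.13,0.9,0],"roll": 0,"fingers": -1},{"slide": [0.13,0.9,0],"roll": 0,"fingers": -1},{"slide": [0.13,0.9,0],"roll": 0,"fingers": -1},{"slide": [0.13,0.6,0],"roll": 0,"fingers": -1},{"slide": [0.07,0.0,0],"roll": 0,"fingers": -1},{"slide": [0,0.0,0],"roll": 0,"fingers": -1},{"slide": [0,0.0,0],"roll": 0,"fingers": -1}])

```text
t: 19.3
tool_pos: [0.48, 0.4484, 0.146]
orientation: [0.33, 1.545, -0.331]
force: [0.3, -0.6, -0.4]
opening: 0.0196
```

```bash
python3 pic.py g7
```

```text
(no output)
```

View pics/g7.png

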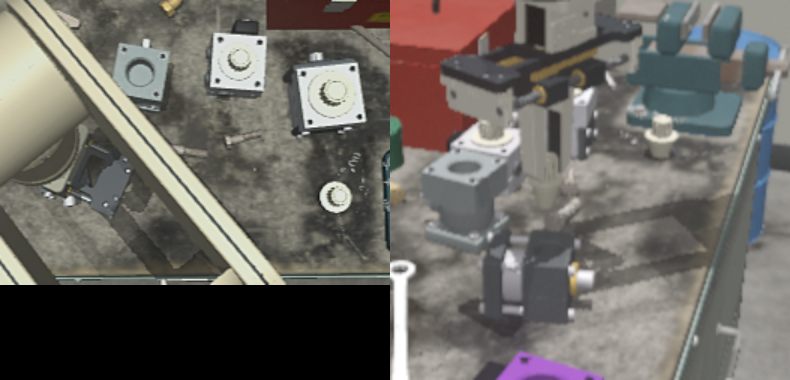

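plug_a is flat in the pump at (330,93) in the top half, and plug_b is still in place. plug_d is held upright over the cylinder.

play_rows(plan=[{"slide": [-0.1,0.03,-0.3],"roll": 0,"fingers": -1},{"slide": [0,0,-0.5],"roll": 0,"fingers": -1},{"slide": [0,0,-0.5],"roll": 0,"fingers": -1},{"slide": [0,0,-0.4],"roll": 0,"fingers": -1},{"slide": [0,0,-0.4],"roll": 0,"fingers": -1},{"slide": [0,0,-0.25],"roll": 0,"fingers": -1},{"slide": [0,0,0],"roll": 0,"fingers": -1},{"slide": [0,0,0],"roll": 0,"fingers": -1}])

```text
t: 20.4
tool_pos: [0.4769, 0.4496, 0.075]
orientation: [0.329, 1.546, -0.331]
force: [0.8, -4.2, -2.8]
opening: 0.0197
```

play_rows(plan=[{"slide": [0,0,0],"roll": 0,"fingers": 0},{"slide": [0,0,0],"roll": 0,"fingers": 0},{"slide": [0,0,0],"roll": 0,"fingers": 0},{"slide": [0,0,0],"roll": 0,"fingers": 0},{"slide": [0,0,0],"roll": 0,"fingers": 0}])

```text
t: 21.02
tool_pos: [0.477, 0.4503, 0.0753]
orientation: [0.33, 1.545, -0.33]
force: [-0.9, 0.6, 0.9]
opening: 0.0464
```

```bash
python3 pic.py g8
```

```text
(no output)
```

View pics/g8.png

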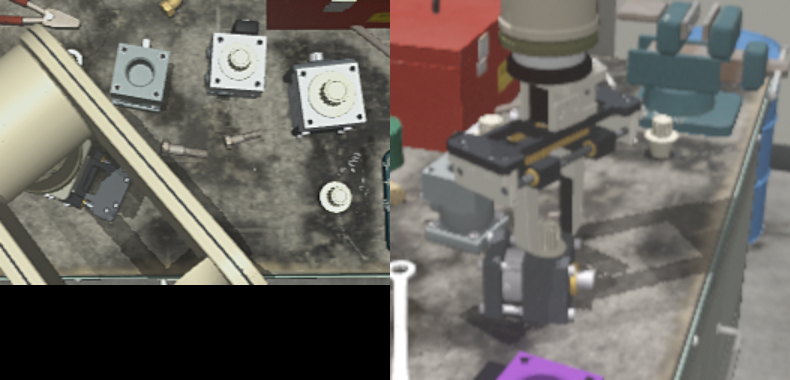

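Released. Next is plug_c, turning the jaws 64° on the way so the gripper body clears the vise.

play_rows(plan=[{"slide": [0,0,0.5],"roll": 0,"fingers": 0},{"slide": [0,0,1],"roll": 0,"fingers": 0},{"slide": [0,0,1],"roll": 0,"fingers": 0.05},{"slide": [-0.09,-0.95,0.7],"roll": -0.8,"fingers": 0.05},{"slide": [-0.09,-0.95,0],"roll": -0.8,"fingers": 0.05},{"slide": [-0.09,-0.95,0],"roll": -0.8,"fingers": 0.05},{"slide": [-0.09,-0.95,0],"roll": -0.8,"fingers": 0.05},{"slide": [-0.09,-0.95,0],"roll": -0.8,"fingers": 0.05},{"slide": [-0.09,-0.95,0],"roll": -0.8,"fingers": 0.05},{"slide": [-0.09,-0.95,0],"roll": -0.8,"fingers": 0.05},{"slide": [-0.09,-0.95,0],"roll": -0.8,"fingers": 0.05},{"slide": [-0.09,-0.95,0],"roll": -0.8,"fingers": 0.05},{"slide": [-0.09,-0.95,0],"roll": -0.8,"fingers": 0.05},{"slide": [-0.09,-0.95,0],"roll": 0,"fingers": 0.05},{"slide": [-0.09,-0.95,0],"roll": 0,"fingers": 0.05},{"slide": [-0.05,-0.95,0],"roll": 0,"fingers": 0.05},{"slide": [0,0,-0.5],"roll": 0,"fingers": 0.05},{"slide": [0,0,0],"roll": 0,"fingers": 0.05},{"slide": [0,0,0],"roll": 0,"fingers": 0.05}])

```text
t: 23.5
tool_pos: [0.443, 0.0804, 0.1563]
orientation: [1.184, 1.225, -1.184]
force: [-0.5, -0.6, -0.0]
opening: 0.0488
```

```bash
python3 pic.py g9
```

```text
(no output)
```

View pics/g9.png

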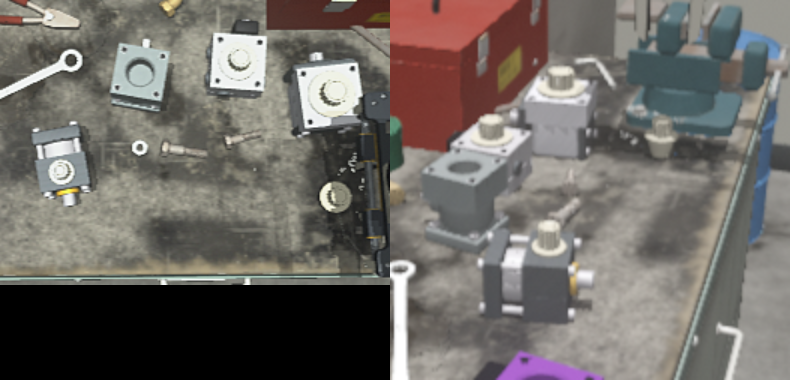

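plug_d sits flat in the cylinder at (548,240). The jaws are over plug_c at (660,135), so I'll go down.

play_rows(plan=[{"slide": [0,-0.04,-0.9],"roll": 0,"fingers": 0.05},{"slide": [0,0,-0.9],"roll": 0,"fingers": 0.05},{"slide": [0,0,-0.9],"roll": 0,"fingers": 0.05},{"slide": [0,0,-0.8],"roll": 0,"fingers": 0.05},{"slide": [0,0,-0.6],"roll": 0,"fingers": 0.05},{"slide": [0,0,0],"roll": 0,"fingers": 0.05},{"slide": [0,0,0],"roll": 0,"fingers": -1},{"slide": [0,0,0],"roll": 0,"fingers": -1},{"slide": [0,0,0],"roll": 0,"fingers": -1},{"slide": [0,0,0],"roll": 0,"fingers": -1},{"slide": [0,0,0],"roll": 0,"fingers": -1},{"slide": [0,0,0],"roll": 0,"fingers": -1}])

```text
t: 25.1
tool_pos: [0.4438, 0.0785, 0.034]
orientation: [1.186, 1.224, -1.184]
force: [0.9, -0.2, 6.9]
opening: 0.0233
```

play_rows(plan=[{"slide": [0,0,0.6],"roll": 0,"fingers": -1},{"slide": [0,0,1],"roll": 0,"fingers": -1},{"slide": [0,0,1],"roll": 0,"fingers": -1},{"slide": [0,0,1],"roll": 0,"fingers": -1},{"slide": [0,0,1],"roll": 0,"fingers": -1},{"slide": [0.2,0.4,0.4],"roll": 0,"fingers": -1},{"slide": [0.55,0.9,0],"roll": 0,"fingers": -1},{"slide": [0.55,0.9,0],"roll": 0,"fingers": -1},{"slide": [0.55,0.9,0],"roll": 0,"fingers": -1},{"slide": [0.55,0.9,0],"roll": 0,"fingers": -1},{"slide": [0.55,0.9,0],"roll": 0,"fingers": -1},{"slide": [0.55,0.9,0],"roll": 0,"fingers": -1},{"slide": [0.55,0.9,0],"roll": 0,"fingers": -1},{"slide": [0.55,0.9,0],"roll": 0,"fingers": -1},{"slide": [0.55,0.9,0],"roll": 0,"fingers": -1},{"slide": [0.25,0.4,0],"roll": 0,"fingers": -1},{"slide": [0,0,0],"roll": 0,"fingers": -1},{"slide": [0,0,0],"roll": 0,"fingers": -1},{"slide": [0,0,0],"roll": 0,"fingers": -1}])

```text
t: 27.48
tool_pos: [0.6048, 0.345, 0.183]
orientation: [1.185, 1.224, -1.186]
force: [0.1, 1.0, -0.7]
opening: 0.0232
```

```bash
python3 pic.py g10
```

```text
(no output)
```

View pics/g10.png

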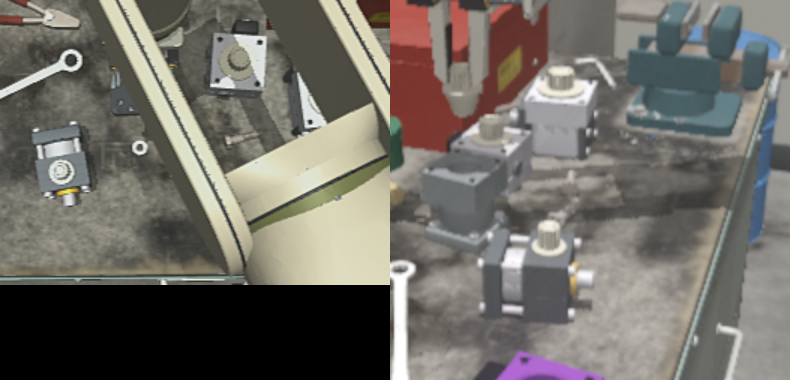

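plug_c is upright over the ball valve, at about (461,90).

play_rows(plan=[{"slide": [0.04,0.03,-0.5],"roll": 0,"fingers": -1},{"slide": [0,0,-0.6],"roll": 0,"fingers": -1},{"slide": [0,0,-0.5],"roll": 0,"fingers": -1},{"slide": [0,0,-0.4],"roll": 0,"fingers": -1},{"slide": [0,0,-0.4],"roll": 0,"fingers": -1},{"slide": [0,0,-0.4],"roll": 0,"fingers": -1},{"slide": [0,0,-0.1],"roll": 0,"fingers": -1},{"slide": [0,0,0],"roll": 0,"fingers": -1},{"slide": [0,0,0],"roll": 0,"fingers": -1}])

```text
t: 28.7
tool_pos: [0.6065, 0.3462, 0.0965]
orientation: [1.185, 1.224, -1.185]
force: [0.4, -2.6, -1.9]
opening: 0.0237
```

play_rows(plan=[{"slide": [0,0,0],"roll": 0,"fingers": 0},{"slide": [0,0,0],"roll": 0,"fingers": 0},{"slide": [0,0,0],"roll": 0,"fingers": 0},{"slide": [0,0,0],"roll": 0,"fingers": 0},{"slide": [0,0,0],"roll": 0,"fingers": 0},{"slide": [0,0,0.5],"roll": 0,"fingers": 0},{"slide": [0,0,1],"roll": 0,"fingers": 0},{"slide": [0,0,1],"roll": 0,"fingers": 0},{"slide": [0,0,1],"roll": 0,"fingers": 0},{"slide": [-0.8,0.5,0.5],"roll": 0,"fingers": 0},{"slide": [-0.8,0.9,0],"roll": 0,"fingers": 0},{"slide": [-0.8,0.9,0],"roll": 0,"fingers": 0},{"slide": [-0.8,0.9,0],"roll": 0,"fingers": 0},{"slide": [-0.8,0.9,0],"roll": 0,"fingers": 0},{"slide": [-0.8,0.9,0],"roll": 0,"fingers": 0},{"slide": [-0.8,0.9,0],"roll": 0,"fingers": 0},{"slide": [-0.8,0.9,0],"roll": 0,"fingers": 0},{"slide": [0,0,0],"roll": 0,"fingers": 0},{"slide": [0,0,0],"roll": 0,"fingers": 0}])

```text
t: 31.08
tool_pos: [0.4147, 0.5502, 0.2171]
orientation: [1.185, 1.224, -1.184]
force: [0.5, 0.0, 0.0]
opening: 0.0467
```

```bash
python3 pic.py g11
python3 - <<'E'
from h import *
D=dict(a=(.573,.0955,.080,.016,.031),b=(.6263,.2113,.056,.014,.026),c=(.606,.346,.086,.012,.0215),d=(.477,.4496,.066,.010,.017))
t=cv2.imread("pics/g11_top.png"); s=cv2.imread("pics/g11_side.png")
for im,n,o,f,wh in((t,"top",[210,110],3.3,(240,170)),(s,"side",[210,110],4.2,(160,140))):
    c=cv2.resize(im[o[1]:o[1]+wh[1],o[0]:o[0]+wh[0]],None,fx=f,fy=f,interpolation=cv2.INTER_CUBIC)
    for x,y,z,k,fl in D.values():
        for zz,r in((z+.026,k),(z+.004,fl)):
            cv2.polylines(c,[np.round((proj(n,circ(x,y,zz,r))-o+.5)*f-.5).astype(int)],True,(0,0,255),1)
    cv2.imwrite(f"pics/fin_{n}.png",c)
E
```

View pics/fin_top.png

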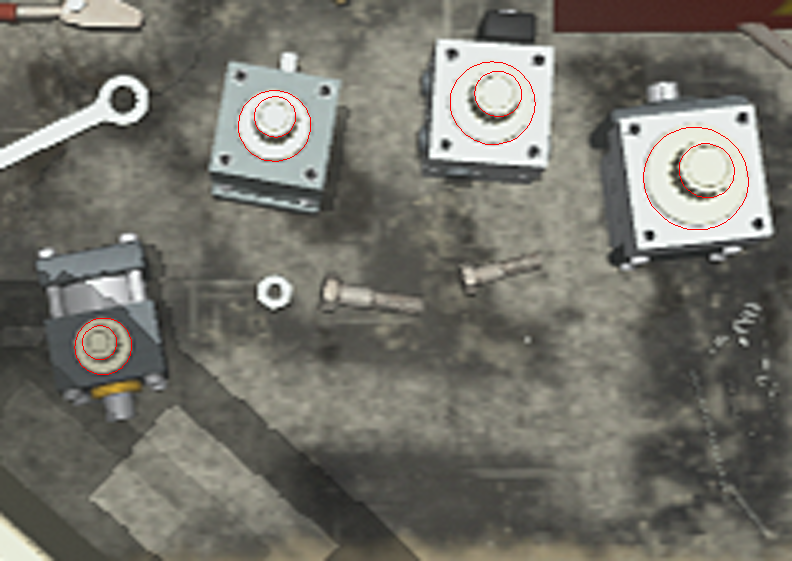

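View pics/fin_side.png

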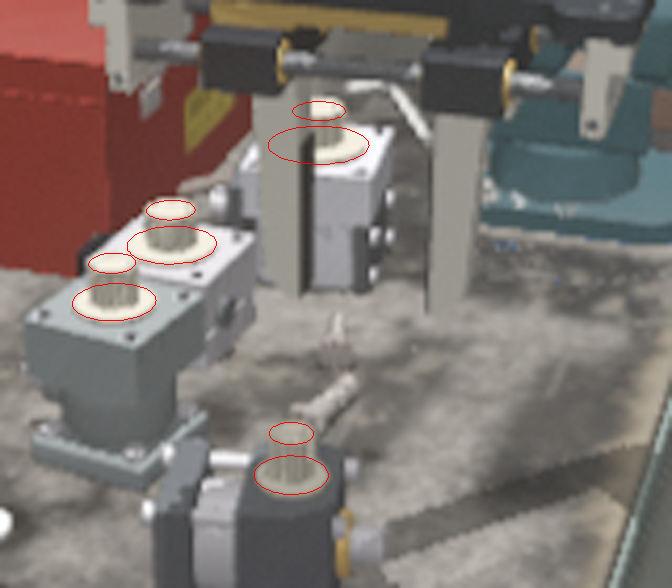

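In both views all four plugs match the seated model: flange rings and knob tops line up to within about 2 mm. The arm is clear, so I'm handing in.

```bash
python3 -c "
from plant import robot
print(robot.close_job())"
```

```text
the job is handed in; nothing more can be done
None
```

I put all four plugs in their ports, each on the first try: plug_a in the gear pump, plug_b in the bright steel valve block, plug_c in the ball valve and plug_d in the cylinder. The purple look-alike was not touched. The job was handed in at about 31 s of the 90 s allowed, and no verdict was reported.

- **Seating:** In the last pictures I overlaid where each flange and knob top should be when seated. They lined up in both views to within about 2 mm. In the side view a finger partly hid plug_a, but earlier pictures showed it flat.
- **Forces:** The highest reading returned by any move was about 7 N, while gripping plug_c. During insertion the readings stayed below about 5 N.
- **At hand-in:** The gripper was open and well clear of everything, with force near zero.
- **Disagreements:** The networks gave all four plugs the same answers, so I told them apart by flange size. The two views differed by up to about 4 mm on some positions, and I used the average. One move call was refused because it left out the roll value. I sent it again and nothing had moved.

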